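Find the full sample tin by weight and load it into the spring dispenser

TASK

One of the three identical closed red tins on the black bar mat is still full of green coffee, the other two are empty, and only their weight tells them apart: heft them to find the full one. Set it upright on top of the tin in the spring-loaded steel dispenser, let go of it, then press it down gently until its lid is level with the dispenser's rim and stays there. Leave both empties standing on the mat, tip no tin over and leave the timer and bowls where they are.

Things in the scene. Friction and masses are not known exactly. Their poses are not given: they have to be found in the camera images.
- bar_mat: black ribbed rubber bar mat, 130 (x) by 320 (y) by 6 mm, fixed on the worktop. Origin: centre of its underside. The three tins stand in a row along its y axis about 100 mm apart, on its top (z = 6 mm); things within 130 mm of the row are under 50 mm tall, so a tin is best gripped across the mat's x axis
- tin_1: one of three identical closed dark-red cylindrical tins on the bar mat: body 64 mm in diameter, 77 mm tall with its fixed press-on lid (66 mm, the top 14 mm). One is full (about 0.32 kg), two are empty (about 0.11 kg), each within 8 %. Origin: centre of the underside, z up; its turn about z means nothing
- tin_2: one of three identical closed dark-red cylindrical tins on the bar mat: body 64 mm in diameter, 77 mm tall with its fixed press-on lid (66 mm, the top 14 mm). One is full (about 0.32 kg), two are empty (about 0.11 kg), each within 8 %. Origin: centre of the underside, z up; its turn about z means nothing
- tin_3: one of three identical closed dark-red cylindrical tins on the bar mat: body 64 mm in diameter, 77 mm tall with its fixed press-on lid (66 mm, the top 14 mm). One is full (about 0.32 kg), two are empty (about 0.11 kg), each within 8 %. Origin: centre of the underside, z up; its turn about z means nothing
- stock_tin: a fourth such tin (64 mm, 77 mm tall, full), already in the dispenser on its platform, its lid about 8 mm below the rim at the start. Origin: centre of the underside
- dispenser: upright stainless tube on a round foot (132 mm across), fixed on the worktop; 180 mm tall, 84 mm outside, 76 mm inside, the top 14 mm flared to 95 mm outside (about 87 mm inside) as a lead-in. Two 16 mm sight slots; fingers do not fit beside a tin inside it. Inside, tins stand one on another on a sprung platform. Origin: centre of the foot's underside, z up
- dispenser_rim (a point): centre of the dispenser's open mouth, at the height of its rim (180 mm above the worktop)
- platform (a joint): sinking of the sprung platform in the tube, m: 0 at the start under one tin, stop at 0.072. Spring about 45 N/m; guide friction of about 1.2 N holds the pile where it is left. A full tin set on top sinks 30 to 55 mm by itself; a press of 2 to 4 N on its lid takes it to the stop, lid 3 mm below the rim, where it stays. An empty tin comes up again by 15 mm or more
- brew_timer: white wind-up timer with a red dial, 62 mm across, 40 mm tall, standing behind the dispenser; a bystander. Origin: centre of the underside
- cupping_bowl_1: the first of two off-white ceramic cupping bowls, 68 mm across, 50 mm tall, standing behind the bar mat; a bystander. Origin: centre of the underside
- cupping_bowl_2: the second of two off-white ceramic cupping bowls, 68 mm across, 50 mm tall, standing behind the bar mat; a bystander. Origin: centre of the underside
Not all that is in view belongs to the job. What is shaped like the tin_3 but blue or purple is not meant. What is shaped like the tin_1 but purple is not meant.

How it is judged:
On the way, in this order (a step that is already met when the one before it is completed fails the run):
1. a tin is lifted clear of the mat (z of any of tin_1, tin_2, tin_3 in the frame of bar_mat above 0.03 m), for 0.1 s.
2. a tin stands on the tin in the dispenser, let go, before it is pressed (((horizontal distance between tin_1 and dispenser_rim below 0.012 m and contact force between tin_1 and stock_tin above 0.3 N and contact force between the fingers and tin_1 below 0.05 N and angle between tin_1's own z axis and vertical below 0.15 rad) or (horizontal distance between tin_2 and dispenser_rim below 0.012 m and contact force between tin_2 and stock_tin above 0.3 N and contact force between the fingers and tin_2 below 0.05 N and angle between tin_2's own z axis and vertical below 0.15 rad) or (horizontal distance between tin_3 and dispenser_rim below 0.012 m and contact force between tin_3 and stock_tin above 0.3 N and contact force between the fingers and tin_3 below 0.05 N and angle between tin_3's own z axis and vertical below 0.15 rad))), for 0.1 s.
At the end, for the whole second after the job is handed in: The full tin stands upright and at rest in the dispenser on the tin that was there, lid level with the rim (8 mm above to 10 mm below) and not held down (an empty tin would spring up); both empties stand upright and at rest on the mat, centres at least 5 mm inside its edges (horizontal distance between stock_tin and dispenser_rim below 0.012 m and ((horizontal distance between tin_1 and dispenser_rim below 0.012 m and angle between each of tin_1, tin_2, tin_3's own z axis and vertical below 0.1 rad and z of tin_1 in the frame of dispenser_rim between -0.087 and -0.069 m and z of tin_1 in the frame of stock_tin above 0.07 m and linear speed of each of tin_1, tin_2, tin_3 below 0.02 m/s and x of tin_2 in the frame of bar_mat between -0.06 and 0.06 m and y of tin_2 in the frame of bar_mat between -0.155 and 0.155 m and z of each of tin_2, tin_3 in the frame of bar_mat below 0.012 m and x of tin_3 in the frame of bar_mat between -0.06 and 0.06 m and y of tin_3 in the frame of bar_mat between -0.155 and 0.155 m) or (horizontal distance between tin_2 and dispenser_rim below 0.012 m and angle between each of tin_2, tin_1, tin_3's own z axis and vertical below 0.1 rad and z of tin_2 in the frame of dispenser_rim between -0.087 and -0.069 m and z of tin_2 in the frame of stock_tin above 0.07 m and linear speed of each of tin_2, tin_1, tin_3 below 0.02 m/s and x of tin_1 in the frame of bar_mat between -0.06 and 0.06 m and y of tin_1 in the frame of bar_mat between -0.155 and 0.155 m and z of each of tin_1, tin_3 in the frame of bar_mat below 0.012 m and x of tin_3 in the frame of bar_mat between -0.06 and 0.06 m and y of tin_3 in the frame of bar_mat between -0.155 and 0.155 m) or (horizontal distance between tin_3 and dispenser_rim below 0.012 m and angle between each of tin_3, tin_1, tin_2's own z axis and vertical below 0.1 rad and z of tin_3 in the frame of dispenser_rim between -0.087 and -0.069 m and z of tin_3 in the frame of stock_tin above 0.07 m and linear speed of each of tin_3, tin_1, tin_2 below 0.02 m/s and x of tin_1 in the frame of bar_mat between -0.06 and 0.06 m and y of tin_1 in the frame of bar_mat between -0.155 and 0.155 m and z of each of tin_1, tin_2 in the frame of bar_mat below 0.012 m and x of tin_2 in the frame of bar_mat between -0.06 and 0.06 m and y of tin_2 in the frame of bar_mat between -0.155 and 0.155 m))); the robot touches nothing.
It fails at once if a tin is tipped over (angle between any of tin_1, tin_2, tin_3's own z axis and vertical above 0.7 rad).
It fails at once if a tin is slammed or pressed hard onto the pile (over 45 N) (contact force between any of tin_1, tin_2, tin_3 and stock_tin above 45 N).
It fails at once if the timer or a bowl is pushed more than 50 mm away (distance of any of brew_timer, cupping_bowl_1, cupping_bowl_2 from where it was at the start of the episode above 0.05 m).
It also fails if it takes over 72 s, if anything falls off the work surface, if the arm or the gripper's body presses on something with over 40 N, if the wrist force passes 120 N, or if a joint passes its speed limit or range.

ROBOT

A 6-joint arm with a two-finger parallel gripper is mounted at the origin on a cart in front of the work surface, level with it; the furniture and walls round the work are solid. World frame = base frame: x ahead of the robot, y to its left, z up, the work surface at z = 0. Lengths are in m, angles in rad, forces in N, time in s.
With the tool pointing down it reaches from about 0.35 to 0.975 m from the base axis. Payload 4.9 kg.
Tool frame: the origin (TCP) lies at the very end of the fingers, on their centre line; the grasp point (between the pads) lies 19 mm behind it (ctrl.grasp_offset is the distance from the TCP to the grasp point, in m); z points along the fingers, y is the line along which they close (so a half turn about z gives the same grasp; the last joint's range is limited). The gripper opens to 85 mm and grips with 20 to 120 N. Pads are 22 mm wide; open, the fingers measure 114 mm over their backs; the gripper's body (76 mm by 85 mm) begins 54 mm behind the grasp point. The pads swing forward as they close: fully open they stand 13 mm farther back than shut.
Start: joints at [-1.327, 0.053, 1.613, -0, 1.476, -0.119], TCP at [0.222, -0.584, 0.198] pointing down, gripper open.
Joint ranges: [-3.01, 3.01], [-1.01, 2.22], [0.06, 2.58], [-1.02, 4.17], [0.09, 2.62], [-3.14, 3.14]. Speed limits (rad/s): [2.57, 2.57, 3.14, 3.14, 3.14, 3.14].

INTERFACE

Orientations are given as a rotation vector (axis times angle).
In Python, from station import ctrl, optics gives the robot as it stands.
- The arm moves only by the shell command python3 -m handwheel 'ROWS' [OPENING] [FORCE]. ROWS is JSON, a list of rows, each an object of numbers: "tx", "ty", "tz": the shift along the tool's x, y, z in mm; "roll": the turn about the tool's z in rad. A call has 1 to 12 rows; each row shifts and turns the commanded pose from where the row before left it, along the tool's axes as they then stand; what a row does not reach is not made up. A row lasts 1/12 s, in which the tool goes at most 41.7 mm and 7.16 degrees, less where a joint would pass 70% of its speed; a pose out of reach is approached as far as the arm can. A call with a gripper value outside its range is refused whole. OPENING is the finger opening in mm, from 0 to 85.4, set as the call begins (- or left out, the last holds). The fingers move at their own pace and stop on an object; FORCE is the grip in N (left out, the last holds). Time passes only in rows, so rows that do not move let the fingers close. It gives the time, the measured TCP pose, the force, the opening and the grip force at its end, in the units of the state.
- ctrl.get_obs(): the state, without advancing time (a new reading comes with each control period).
- optics.get_image(name): name is "scene" or "top" or "wrist"; returns (picture, depth): 420x560x3 uint8, red, green, blue; 420x560 float32, m along the optical axis (not along the pixel's ray), 0 where there is no reading.
- optics.camera_params(name): a dict with "mtx" (3x3 intrinsics, pixels), "extrinsics" (4x4, takes a point from camera to world coordinates); the wrist camera has in their place "tool_from_camera" (4x4, takes a point from camera to tool coordinates, whose origin is the TCP and whose axes are the flange's). Camera axes: x right, y down, z forward; pixel columns grow to the right and rows downward; lengths in m; the calibration is good to about 2 mm. A picture is of the moment at which its call begins: read the wrist's pose just before it. camera_params takes no time and is no camera call.
- ctrl.finish_job(): hands the job in; it is judged then, once.
The state is a dict: "t": time; "q": joint angles; "dq": joint speeds; "effort": joint torques, N m; "tool_pos": TCP position; "tool_rot": TCP orientation; "contact_force": force on the tool from outside, world axes, zero at the start; "wrist_torque": the same for the moment, N m; "opening": finger opening in m; "grip_force": force on a finger pad.
Only numpy, scipy, OpenCV 4.12 (cv2) and the standard library are available. Lean on these libraries where they do the work, as an engineer would, in place of code of your own. Each camera call takes 0.05 s, during which the arm holds its last target. There are 200 camera calls.

## Working session

There is one attempt and no reset: what is moved stays moved. The work goes in short steps, Python scripts to look and compute and a shell command to move; the robot and the scene stay as the last step left them, time stands still between calls to the robot, and variables do not carry over. Pictures are saved under pics/ and viewed, at most 10 in all, crops included, and the job is handed in when it is done.

```bash
mkdir -p pics; cat > h.py <<'E'
import numpy as np, cv2
from station import ctrl, optics
from scipy.spatial.transform import Rotation as R
def cloud(n):
    o=ctrl.get_obs(); im,d=optics.get_image(n); p=optics.camera_params(n); K=np.array(p["mtx"])
    if n=="wrist":
        T=np.eye(4);T[:3,:3]=R.from_rotvec(o["tool_rot"]).as_matrix();T[:3,3]=o["tool_pos"];T=T@np.array(p["tool_from_camera"])
    else: T=np.array(p["extrinsics"])
    v,u=np.mgrid[:d.shape[0],:d.shape[1]]
    P=np.stack([(u-K[0,2])/K[0,0]*d,(v-K[1,2])/K[1,1]*d,d],-1)
    W=P@T[:3,:3].T+T[:3,3]; W[d==0]=np.nan
    return im,d,W
def save(im,f): cv2.imwrite(f,im[...,::-1])
E
python3 - <<'E'
from h import *
a=cloud("top");b=cloud("scene")
save(a[0],"pics/top.png");save(b[0],"pics/scene.png")
np.savez("/tmp/c.npz",ti=a[0],tw=a[2],si=b[0],sw=b[2])
o=ctrl.get_obs();print(o, ctrl.grasp_offset); print(R.from_rotvec(o["tool_rot"]).as_matrix().round(3))
E
```

```text
{'t': 0.1, 'q': array([-1.32700748e+00,  5.33099535e-02,  1.61416738e+00, -2.69503166e-05,
        1.47600053e+00, -1.18980561e-01]), 'dq': array([ 1.49026033e-03, -3.79331108e-03, -2.65239636e-03,  1.24351995e-03,
        4.09748756e-05,  1.96743382e-03]), 'effort': array([-5.05917924e-04, -3.94908714e+01, -3.71360779e+01, -1.72442378e-04,
        3.94756251e-03,  2.70200212e-05]), 'tool_pos': array([ 0.22164091, -0.58370529,  0.19716779]), 'tool_rot': array([-3.08820458e+00, -5.66382212e-01,  2.26597969e-04]), 'contact_force': array([-1.14765104,  0.37291637, -1.29400654]), 'wrist_torque': array([0.03717205, 0.05534514, 0.00603362]), 'grip_force': 0.0, 'opening': 0.08534964826166452} 0.0187
[[ 0.935  0.355 -0.   ]
 [ 0.355 -0.935  0.002]
 [ 0.    -0.002 -1.   ]]
```

View pics/top.png

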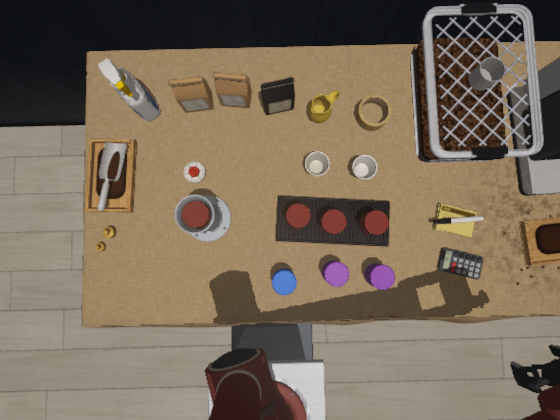

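View pics/scene.png

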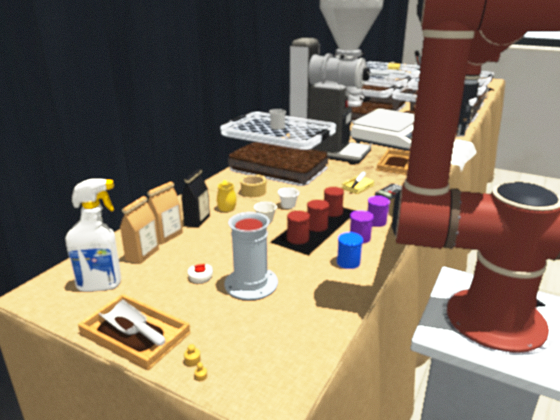

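The top view shows the red tins at (298,216), (333,221) and (376,222), and the dispenser mouth at (195,213). The blue and purple decoys are in the row below, and the bowls are above. Next I measure from both views.

```bash
cat > m.py <<'E'
from h import *
c=np.load("/tmp/c.npz")
for im,W,n in((c["ti"],c["tw"],"top"),(c["si"],c["sw"],"scene")):
    hsv=cv2.cvtColor(im,cv2.COLOR_RGB2HSV)
    m=((hsv[...,0]<8)|(hsv[...,0]>172))&(hsv[...,1]>130)&(hsv[...,2]>50)&(W[...,0]>.25)&(W[...,2]>.01)&(W[...,2]<.25)
    k,l,s,ce=cv2.connectedComponentsWithStats(m.astype(np.uint8))
    for i in range(1,k):
        if s[i,4]<40: continue
        p=W[l==i]; zt=np.percentile(p[:,2],95); t=p[p[:,2]>zt-.006]
        (cx,cy),r=cv2.minEnclosingCircle(t[:,:2].astype(np.float32)*1000)
        print(n,ce[i].round(),s[i,4],"ztop",np.median(t[:,2]).round(4),"med",np.median(t[:,:2],0).round(4),"circ",round(cx,1),round(cy,1),round(r,1))
# dispenser rim & foot, mat
for W,n in((c["tw"],"top"),(c["sw"],"scene")):
    p=W.reshape(-1,3);p=p[np.isfinite(p).all(1)]
    for lo,hi in((.172,.19),(.1,.165),(.001,.012)):
        q=p[(p[:,2]>lo)&(p[:,2]<hi)&(abs(p[:,0]-.55)<.12)&(abs(p[:,1]-.2)<.12)]
        if len(q)>10:
            (cx,cy),r=cv2.minEnclosingCircle(q[:,:2].astype(np.float32)*1000);print(n,lo,len(q),cx,cy,r,np.median(q[:,2]))
im,W=c["ti"],c["tw"]
m=(im.max(-1)<55)&(W[...,2]<.02)&(W[...,2]>-.01)&(W[...,0]>.4)&(W[...,0]<.75)&(W[...,1]<.1)
k,l,s,ce=cv2.connectedComponentsWithStats(m.astype(np.uint8));i=1+s[1:,4].argmax();p=W[l==i]
print("mat",cv2.minAreaRect(p[:,:2].astype(np.float32)*1000),np.median(p[:,2]))
E
python3 m.py
```

```text
top [193. 171.] 78 ztop 0.0392 med [0.6826 0.19  ] circ 682.8 186.7 12.0
top [195. 214.] 546 ztop 0.1711 med [0.5532 0.1547] circ 553.8 154.8 31.4
top [297. 215.] 471 ztop 0.0822 med [ 0.5503 -0.0962] circ 550.1 -95.9 32.1
top [333. 221.] 482 ztop 0.0822 med [ 0.532 -0.189] circ 532.7 -189.1 32.5
top [374. 222.] 547 ztop 0.0823 med [ 0.5272 -0.3009] circ 527.6 -300.9 32.9
scene [314. 215.] 1600 ztop 0.0826 med [ 0.5329 -0.1726] circ 533.1 -193.5 134.0
scene [249. 224.] 216 ztop 0.1722 med [0.5536 0.1563] circ 552.5 157.8 30.0
scene [200. 268.] 67 ztop 0.0362 med [0.6813 0.1953] circ 680.1 193.3 11.9
top 0.172 505 553.8472290039062 156.37506103515625 47.11534118652344 0.1757747982767598
top 0.1 235 552.455078125 153.65196228027344 41.36260223388672 0.14023204916742882
top 0.001 1528 552.9117431640625 200.40235900878906 164.69833374023438 0.002426144685467868
scene 0.172 493 552.228271484375 155.79005432128906 48.742835998535156 0.17497718947199603
scene 0.1 861 550.3688354492188 159.61070251464844 42.6839599609375 0.1338415114677982
scene 0.001 2284 548.4215698242188 200.63763427734375 165.45298767089844 0.0019715175460054413
mat ((534.683837890625, -221.89999389648438), (266.8336181640625, 125.81658935546875), 85.9244384765625) 0.004806974003078057
```

```bash
python3 -m handwheel '[{"roll":-0.1134},{"roll":-0.1134},{"roll":-0.1134},{"roll":-0.1134},{"roll":-0.1134},{"roll":-0.1134},{"roll":-0.1134},{"roll":-0.1134},{"roll":-0.1134},{"roll":-0.1134},{}]' 85
cat > g.py <<'E'
import sys
from h import *
o=ctrl.get_obs();T=R.from_rotvec(o["tool_rot"]).as_matrix();t=np.array([float(a) for a in sys.argv[1:4]])
print("t",o["t"],"pos",o["tool_pos"].round(4),"q",o["q"].round(2),"z",T[:,2].round(3),"delta tool mm",(T.T@(t-o["tool_pos"])*1000).round(1),"yaw_y deg",np.degrees(np.arctan2(T[1,1],T[0,1])).round(2))
E
python3 g.py .5275 -.301 .2
```

```text
t 0.1 pos [ 0.2216 -0.5837  0.1972] q [-1.33  0.05  1.61 -0.    1.48 -0.12] z [-0.     0.002 -1.   ] delta tool mm [ 386.3 -155.8   -2.5] yaw_y deg -69.21$[0]: bad value
```

```bash
python3 -m handwheel '[{"tx":0,"ty":0,"tz":0,"roll":-0.11}]' 85; echo; python3 -m handwheel '[{"roll":-0.11}]' ; echo; python3 g.py .5275 -.301 .2
```

```text
t: 0.18
tool_pos: [0.2217, -0.5838, 0.1974]
tool_rot: [-3.052, -0.738, 0.0]
contact_force: [0.7, -0.4, -0.0]
opening: 0.0851
grip_force: 0.0


t 0.1833 pos [ 0.2217 -0.5838  0.1974] q [-1.33  0.05  1.61 -0.    1.48 -0.23] z [-0.     0.001 -1.   ] delta tool mm [ 401.3 -111.8   -2.3] yaw_y deg -62.81$[0]: bad value
```

```bash
python3 -m handwheel '[{"tx":0,"ty":0,"tz":0,"roll":-0.114},{"tx":0,"ty":0,"tz":0,"roll":-0.114},{"tx":0,"ty":0,"tz":0,"roll":-0.114},{"tx":0,"ty":0,"tz":0,"roll":-0.114},{"tx":0,"ty":0,"tz":0,"roll":-0.114},{"tx":0,"ty":0,"tz":0,"roll":-0.114},{"tx":0,"ty":0,"tz":0,"roll":-0.114},{"tx":0,"ty":0,"tz":0,"roll":-0.114},{"tx":0,"ty":0,"tz":0,"roll":-0.114},{"tx":0,"ty":0,"tz":0,"roll":0}]' 85; python3 g.py .5275 -.301 .2
```

```text
t: 1.02
tool_pos: [0.2217, -0.5839, 0.1976]
tool_rot: [-2.297, -2.141, -0.001]
contact_force: [0.1, 0.0, 0.2]
opening: 0.0851
grip_force: 0.0
t 1.0167 pos [ 0.2217 -0.5839  0.1976] q [-1.33  0.05  1.61 -0.    1.48 -1.26] z [-0.     0.001 -1.   ] delta tool mm [303.7 285.2  -2.2] yaw_y deg -4.02
```

```bash
python3 -m handwheel '[{"tx":27,"ty":26,"tz":0,"roll":0},{"tx":27,"ty":26,"tz":0,"roll":0},{"tx":27,"ty":26,"tz":0,"roll":0},{"tx":27,"ty":26,"tz":0,"roll":0},{"tx":27,"ty":26,"tz":0,"roll":0},{"tx":27,"ty":26,"tz":0,"roll":0},{"tx":27,"ty":26,"tz":0,"roll":0},{"tx":27,"ty":26,"tz":0,"roll":0},{"tx":27,"ty":26,"tz":0,"roll":0},{"tx":27,"ty":26,"tz":0,"roll":0},{"tx":33,"ty":25,"tz":0,"roll":0},{"tx":0,"ty":0,"tz":0,"roll":0}]'; python3 g.py .5275 -.301 .2; python3 - <<'E'
from h import *
im,d,W=cloud("wrist");save(im,"pics/w1.png");np.savez("/tmp/c.npz",ti=im,tw=W,si=im,sw=W)
E
python3 m.py 2>&1 | grep top
```

```text
t: 2.02
tool_pos: [0.5314, -0.2973, 0.1979]
tool_rot: [-2.295, -2.143, -0.005]
contact_force: [-0.1, 0.3, -0.8]
opening: 0.0848
grip_force: 0.0
t 2.0167 pos [ 0.5314 -0.2973  0.1979] q [-0.63  0.02  1.65  0.    1.47 -0.57] z [ 0.001  0.003 -1.   ] delta tool mm [-4.  -3.7 -2.1] yaw_y deg -3.92
top [278.  64.] 4850 ztop 0.0827 med [ 0.5368 -0.186 ] circ 532.6 -188.8 32.5
top [277. 202.] 4499 ztop 0.0827 med [ 0.5273 -0.299 ] circ 527.0 -300.7 32.6
top [183. 370.] 76 ztop 0.0142 med [ 0.3937 -0.5225] circ 393.3 -523.2 6.8
top [195. 372.] 75 ztop 0.0142 med [ 0.4081 -0.5263] circ 408.1 -527.7 7.6
scene [278.  64.] 4850 ztop 0.0827 med [ 0.5368 -0.186 ] circ 532.6 -188.8 32.5
scene [277. 202.] 4499 ztop 0.0827 med [ 0.5273 -0.299 ] circ 527.0 -300.7 32.6
scene [183. 370.] 76 ztop 0.0142 med [ 0.3937 -0.5225] circ 393.3 -523.2 6.8
scene [195. 372.] 75 ztop 0.0142 med [ 0.4081 -0.5263] circ 408.1 -527.7 7.6
```

View pics/w1.png

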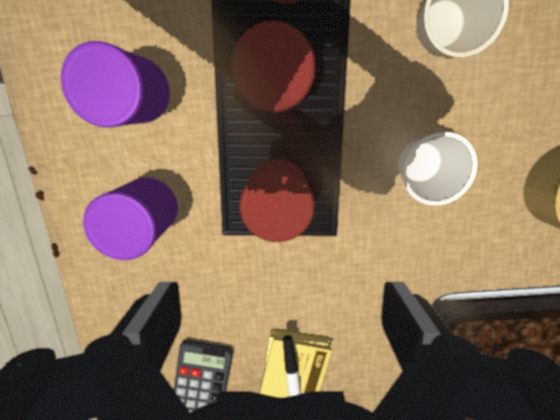

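The wrist view shows two red tins at (277,200) and (273,66). The wrist and top measurements agree within 1 mm, at (0.527,-0.301) with the lid at 82.5 mm. I'll descend on this tin.

```bash
python3 -m handwheel '[{"tx":-4,"ty":-4,"tz":0,"roll":0},{"tx":0,"ty":0,"tz":18,"roll":0},{"tx":0,"ty":0,"tz":18,"roll":0},{"tx":0,"ty":0,"tz":18,"roll":0},{"tx":0,"ty":0,"tz":18,"roll":0},{"tx":0,"ty":0,"tz":18,"roll":0},{"tx":0,"ty":0,"tz":18,"roll":0},{"tx":0,"ty":0,"tz":18,"roll":0},{"tx":0,"ty":0,"tz":18,"roll":0},{"tx":0,"ty":0,"tz":14,"roll":0},{"tx":0,"ty":0,"tz":0,"roll":0},{"tx":0,"ty":0,"tz":0,"roll":0}]'; python3 g.py .527 -.301 .04
python3 -m handwheel '[{"tx":0,"ty":0,"tz":0,"roll":0},{"tx":0,"ty":0,"tz":0,"roll":0},{"tx":0,"ty":0,"tz":0,"roll":0},{"tx":0,"ty":0,"tz":0,"roll":0},{"tx":0,"ty":0,"tz":0,"roll":0},{"tx":0,"ty":0,"tz":0,"roll":0},{"tx":0,"ty":0,"tz":0,"roll":0},{"tx":0,"ty":0,"tz":0,"roll":0}]' 58 25
```

```text
t: 3.07
tool_pos: [0.5222, -0.3068, 0.0395]
tool_rot: [-2.301, -2.136, 0.001]
contact_force: [0.1, 0.6, 0.4]
opening: 0.085
grip_force: 0.0
t 3.0667 pos [ 0.5222 -0.3068  0.0395] q [-0.65  0.16  1.78 -0.    1.21 -0.58] z [-0.002  0.001 -1.   ] delta tool mm [ 6.2  4.3 -0.5] yaw_y deg -4.24
t: 3.73
tool_pos: [0.5263, -0.3082, 0.0447]
tool_rot: [2.295, 2.135, 0.002]
contact_force: [-0.9, -0.1, 7.9]
opening: 0.0578
grip_force: 3.8
```

```bash
python3 g.py .527 -.301 .04; python3 - <<'E'
from h import *
im,d,W=cloud("wrist");s=cloud("scene")[0][140:300,220:440]
save(np.vstack([im,np.zeros((10,560,3),np.uint8)])[:420],"pics/w2.png");save(cv2.resize(s,None,fx=3,fy=3,interpolation=cv2.INTER_CUBIC),"pics/s2.png")
o=ctrl.get_obs();print(o["contact_force"],o["opening"],o["grip_force"])
E
```

```text
t 3.7333 pos [ 0.5263 -0.3082  0.0447] q [-0.65  0.15  1.77  0.    1.21 -0.58] z [ 0.006 -0.004 -1.   ] delta tool mm [7.2 0.1 4.7] yaw_y deg -4.12
[-1.58422713  0.18675083  7.87714449] 0.057793763004111307 3.7931936225334084
```

View pics/w2.png

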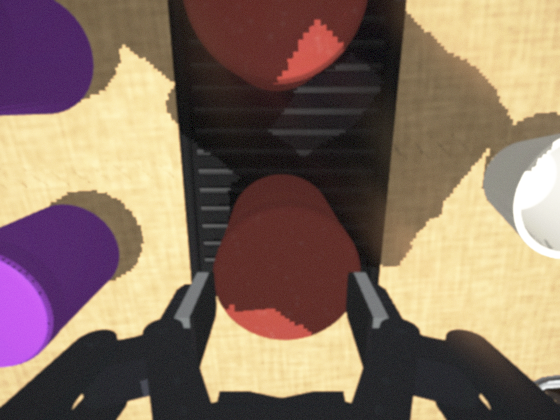

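View pics/s2.png

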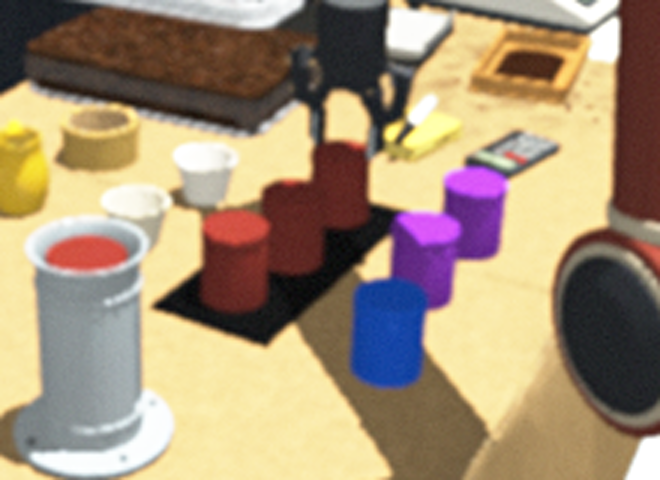

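```bash
python3 -m handwheel '[{"tx":0,"ty":0,"tz":0,"roll":0},{"tx":0,"ty":0,"tz":0,"roll":0},{"tx":0,"ty":0,"tz":0,"roll":0},{"tx":0,"ty":0,"tz":0,"roll":0},{"tx":0,"ty":0,"tz":0,"roll":0},{"tx":0,"ty":0,"tz":0,"roll":0},{"tx":0,"ty":0,"tz":0,"roll":0},{"tx":0,"ty":0,"tz":0,"roll":0}]' 85; python3 - <<'E'
from h import *
for n in("wrist","top"):
    im,d,W=cloud(n);np.savez("/tmp/c.npz",ti=im,tw=W,si=im,sw=W)
    import subprocess;print(n,subprocess.run("python3 m.py 2>&1|grep ^top",shell=True,capture_output=True,text=True).stdout)
E
python3 g.py .527 -.301 .04
```

```text
t: 4.5
tool_pos: [0.5235, -0.3062, 0.0401]
tool_rot: [-2.3, -2.14, 0.0]
contact_force: [0.6, 0.2, -0.2]
opening: 0.0851
grip_force: 0.0
wrist top [284.  37.] 12327 ztop 0.0827 med [ 0.5316 -0.2044] circ 532.1 -194.2 32.0
top [288. 268.] 18076 ztop 0.0826 med [ 0.527  -0.2972] circ 526.8 -300.7 32.7

this script no longer has the robot
t 4.55 pos [ 0.5235 -0.3062  0.0401] q [-0.65  0.16  1.78 -0.    1.21 -0.58] z [-0.  0. -1.] delta tool mm [5.5 3.1 0.1] yaw_y deg -4.12Exception ignored in: <_io.TextIOWrapper mode='rw' encoding='UTF-8'>
Traceback (most recent call last):
BrokenPipeError: [Errno 32] Broken pipe
```

```bash
python3 -m handwheel '[{"tx":3,"ty":2,"tz":0,"roll":0},{"tx":2.5,"ty":1.5,"tz":0,"roll":0},{"tx":0,"ty":0,"tz":0,"roll":0},{"tx":0,"ty":0,"tz":0,"roll":0},{"tx":0,"ty":0,"tz":0,"roll":0},{"tx":0,"ty":0,"tz":0,"roll":0},{"tx":0,"ty":0,"tz":0,"roll":0},{"tx":0,"ty":0,"tz":0,"roll":0}]'; python3 g.py .527 -.301 .04
python3 -m handwheel '[{"tx":0,"ty":0,"tz":0,"roll":0},{"tx":0,"ty":0,"tz":0,"roll":0},{"tx":0,"ty":0,"tz":0,"roll":0},{"tx":0,"ty":0,"tz":0,"roll":0},{"tx":0,"ty":0,"tz":0,"roll":0},{"tx":0,"ty":0,"tz":0,"roll":0},{"tx":0,"ty":0,"tz":0,"roll":0},{"tx":0,"ty":0,"tz":0,"roll":0},{"tx":0,"ty":0,"tz":0,"roll":0},{"tx":0,"ty":0,"tz":0,"roll":0}]' 50 25; python3 g.py .527 -.301 .04
```

```text
t: 5.22
tool_pos: [0.5274, -0.3011, 0.0403]
tool_rot: [2.3, 2.14, 0.0]
contact_force: [-0.3, 0.1, 0.9]
opening: 0.0854
grip_force: 0.0
t 5.2167 pos [ 0.5274 -0.3011  0.0403] q [-0.64  0.16  1.78  0.    1.21 -0.57] z [ 0. -0. -1.] delta tool mm [ 0.1 -0.5  0.3] yaw_y deg -4.13
t: 6.05
tool_pos: [0.5275, -0.3013, 0.0409]
tool_rot: [2.3, 2.14, -0.0]
contact_force: [-2.2, 0.7, 4.4]
opening: 0.0621
grip_force: 27.5
t 6.05 pos [ 0.5275 -0.3013  0.0409] q [-0.64  0.16  1.78 -0.    1.21 -0.57] z [ 0. -0. -1.] delta tool mm [ 0.3 -0.6  0.9] yaw_y deg -4.12
```

```bash
python3 -m handwheel '[{"tx":0,"ty":0,"tz":-5,"roll":0},{"tx":0,"ty":0,"tz":-9,"roll":0},{"tx":0,"ty":0,"tz":-9,"roll":0},{"tx":0,"ty":0,"tz":-9,"roll":0},{"tx":0,"ty":0,"tz":-9,"roll":0},{"tx":0,"ty":0,"tz":-9,"roll":0},{"tx":0,"ty":0,"tz":0,"roll":0},{"tx":0,"ty":0,"tz":0,"roll":0},{"tx":0,"ty":0,"tz":0,"roll":0},{"tx":0,"ty":0,"tz":0,"roll":0},{"tx":0,"ty":0,"tz":0,"roll":0},{"tx":0,"ty":0,"tz":0,"roll":0}]'
cat > f.py <<'E'
from h import *
F=[]
for i in range(10):
    optics.get_image("top"); o=ctrl.get_obs(); F.append(o["contact_force"])
F=np.array(F);print("F",F.mean(0).round(2),"sd",F.std(0).round(2),"effort",o["effort"].round(2),"t",o["t"],o["tool_pos"].round(4),o["opening"],o["grip_force"])
E
python3 f.py
```

```text
t: 7.05
tool_pos: [0.5271, -0.3008, 0.0896]
tool_rot: [-2.299, -2.139, 0.0]
contact_force: [-1.0, 0.1, -1.4]
opening: 0.0618
grip_force: 26.7
F [ 0.16 -0.28 -0.87] sd [0.49 0.5  0.37] effort [ -0.   -39.7  -35.27  -0.    -0.    -0.  ] t 7.55 [ 0.5275 -0.3011  0.0903] 0.0621129100633405 26.671127881854773
```

F_z is about -0.9 N, so this one is empty. I'll put it back and go to the middle tin.

```bash
python3 -m handwheel '[{"tx":0,"ty":0,"tz":9,"roll":0},{"tx":0,"ty":0,"tz":9,"roll":0},{"tx":0,"ty":0,"tz":9,"roll":0},{"tx":0,"ty":0,"tz":9,"roll":0},{"tx":0,"ty":0,"tz":5,"roll":0},{"tx":0,"ty":0,"tz":4,"roll":0},{"tx":0,"ty":0,"tz":3,"roll":0},{"tx":0,"ty":0,"tz":2,"roll":0},{"tx":0,"ty":0,"tz":0,"roll":0},{"tx":0,"ty":0,"tz":0,"roll":0},{"tx":0,"ty":0,"tz":0,"roll":0},{"tx":0,"ty":0,"tz":0,"roll":0}]'
python3 -m handwheel '[{"tx":0,"ty":0,"tz":0,"roll":0},{"tx":0,"ty":0,"tz":0,"roll":0},{"tx":0,"ty":0,"tz":0,"roll":0},{"tx":0,"ty":0,"tz":0,"roll":0},{"tx":0,"ty":0,"tz":0,"roll":0},{"tx":0,"ty":0,"tz":0,"roll":0},{"tx":0,"ty":0,"tz":-10,"roll":0},{"tx":0,"ty":0,"tz":-20,"roll":0},{"tx":0,"ty":0,"tz":-30,"roll":0},{"tx":0,"ty":0,"tz":-30,"roll":0},{"tx":0,"ty":0,"tz":0,"roll":0},{"tx":0,"ty":0,"tz":0,"roll":0}]' 85
python3 g.py .5325 -.189 .04
```

```text
t: 8.55
tool_pos: [0.5278, -0.3014, 0.0409]
tool_rot: [2.299, 2.139, 0.0]
contact_force: [-0.5, -0.5, 1.4]
opening: 0.0626
grip_force: 27.5
t: 9.55
tool_pos: [0.5293, -0.3024, 0.1344]
tool_rot: [2.295, 2.136, 0.002]
contact_force: [0.8, 0.0, -1.0]
opening: 0.085
grip_force: 0.0
t 9.55 pos [ 0.5293 -0.3024  0.1344] q [-0.64  0.06  1.72 -0.    1.36 -0.57] z [ 0.005 -0.004 -1.   ] delta tool mm [113.6  -5.4  93.9] yaw_y deg -4.12
```

```bash
python3 -m handwheel '[{"tx":20,"ty":-1,"tz":0,"roll":0},{"tx":30,"ty":-1,"tz":0,"roll":0},{"tx":30,"ty":-1,"tz":0,"roll":0},{"tx":20,"ty":0,"tz":0,"roll":0},{"tx":12,"ty":0,"tz":0,"roll":0},{"tx":0,"ty":0,"tz":0,"roll":0},{"tx":0,"ty":0,"tz":0,"roll":0},{"tx":0,"ty":0,"tz":0,"roll":0},{"tx":0,"ty":0,"tz":0,"roll":0},{"tx":0,"ty":0,"tz":0,"roll":0},{"tx":0,"ty":0,"tz":0,"roll":0}]'
python3 - <<'E'
from h import *
im,d,W=cloud("wrist");np.savez("/tmp/c.npz",ti=im,tw=W,si=im,sw=W)
E
python3 m.py | grep ^top;python3 g.py .5325 -.189 .04
```

```text
t: 10.47
tool_pos: [0.5325, -0.19, 0.1303]
tool_rot: [2.301, 2.139, -0.0]
contact_force: [0.2, 0.1, -0.7]
opening: 0.0848
grip_force: 0.0
top [300.  75.] 9699 ztop 0.0827 med [ 0.5504 -0.094 ] circ 550.1 -95.0 32.7
top [281. 220.] 7443 ztop 0.0827 med [ 0.5325 -0.187 ] circ 532.3 -188.9 32.8
top [285. 342.] 7178 ztop 0.0826 med [ 0.5277 -0.2972] circ 528.8 -255.3 77.2
t 10.5167 pos [ 0.5325 -0.1898  0.1303] q [-0.47 -0.04  1.82 -0.    1.36 -0.4 ] z [-0. -0. -1.] delta tool mm [ 0.8 -0.  90.3] yaw_y deg -4.18
```

```bash
python3 -m handwheel '[{"tx":1,"ty":0,"tz":10,"roll":0},{"tx":0,"ty":0,"tz":20,"roll":0},{"tx":0,"ty":0,"tz":20,"roll":0},{"tx":0,"ty":0,"tz":20,"roll":0},{"tx":0,"ty":0,"tz":15,"roll":0},{"tx":0,"ty":0,"tz":5,"roll":0},{"tx":0,"ty":0,"tz":0,"roll":0},{"tx":0,"ty":0,"tz":0,"roll":0},{"tx":0,"ty":0,"tz":0,"roll":0},{"tx":0,"ty":0,"tz":0,"roll":0}]'
python3 -m handwheel '[{"tx":0,"ty":0,"tz":0,"roll":0},{"tx":0,"ty":0,"tz":0,"roll":0},{"tx":0,"ty":0,"tz":0,"roll":0},{"tx":0,"ty":0,"tz":0,"roll":0},{"tx":0,"ty":0,"tz":0,"roll":0},{"tx":0,"ty":0,"tz":0,"roll":0},{"tx":0,"ty":0,"tz":0,"roll":0},{"tx":0,"ty":0,"tz":0,"roll":0},{"tx":0,"ty":0,"tz":0,"roll":0},{"tx":0,"ty":0,"tz":0,"roll":0}]' 50 25
python3 -m handwheel '[{"tx":0,"ty":0,"tz":-5,"roll":0},{"tx":0,"ty":0,"tz":-9,"roll":0},{"tx":0,"ty":0,"tz":-9,"roll":0},{"tx":0,"ty":0,"tz":-9,"roll":0},{"tx":0,"ty":0,"tz":-9,"roll":0},{"tx":0,"ty":0,"tz":-9,"roll":0},{"tx":0,"ty":0,"tz":0,"roll":0},{"tx":0,"ty":0,"tz":0,"roll":0},{"tx":0,"ty":0,"tz":0,"roll":0},{"tx":0,"ty":0,"tz":0,"roll":0},{"tx":0,"ty":0,"tz":0,"roll":0},{"tx":0,"ty":0,"tz":0,"roll":0}]'
python3 f.py
```

```text
t: 11.35
tool_pos: [0.5337, -0.1887, 0.0419]
tool_rot: [2.298, 2.138, 0.001]
contact_force: [-0.1, -0.4, 0.6]
opening: 0.085
grip_force: 0.0
t: 12.18
tool_pos: [0.5331, -0.1884, 0.042]
tool_rot: [2.299, 2.139, 0.0]
contact_force: [-2.9, 0.5, 5.3]
opening: 0.0611
grip_force: 28.5
t: 13.18
tool_pos: [0.5322, -0.1879, 0.0896]
tool_rot: [-2.299, -2.139, 0.001]
contact_force: [0.5, -0.0, -4.1]
opening: 0.0604
grip_force: 27.5
F [ 0.02  0.05 -3.1 ] sd [0.31 0.53 0.43] effort [-0.000e+00 -3.646e+01 -3.638e+01 -1.000e-02 -0.000e+00  0.000e+00] t 13.6833 [ 0.5326 -0.1881  0.0903] 0.06067914403712677 27.515256184560712
```

Lifting reads 3.1 N, so the middle tin is the full one. I'll lift it and carry it towards the dispenser.

```bash
python3 -m handwheel '[{"tx":0,"ty":0,"tz":-10,"roll":0},{"tx":0,"ty":0,"tz":-20,"roll":0},{"tx":0,"ty":0,"tz":-25,"roll":0},{"tx":0,"ty":0,"tz":-25,"roll":0},{"tx":0,"ty":0,"tz":-25,"roll":0},{"tx":0,"ty":0,"tz":-25,"roll":0},{"tx":0,"ty":0,"tz":-20,"roll":0},{"tx":0,"ty":0,"tz":-10,"roll":0},{"tx":0,"ty":0,"tz":0,"roll":0},{"tx":0,"ty":0,"tz":0,"roll":0}]' - 35
python3 -m handwheel '[{"tx":10,"ty":0,"tz":0,"roll":0},{"tx":20,"ty":0,"tz":0,"roll":0},{"tx":28,"ty":0,"tz":0,"roll":0},{"tx":28,"ty":0,"tz":0,"roll":0},{"tx":28,"ty":0,"tz":0,"roll":0},{"tx":28,"ty":0,"tz":0,"roll":0},{"tx":20,"ty":0,"tz":0,"roll":0},{"tx":10,"ty":0,"tz":0,"roll":0},{"tx":0,"ty":0,"tz":0,"roll":0},{"tx":0,"ty":0,"tz":0,"roll":0},{"tx":0,"ty":0,"tz":0,"roll":0},{"tx":0,"ty":0,"tz":0,"roll":0}]'
python3 - <<'E'
from h import *
def fit(p):
    A=np.c_[2*p,np.ones(len(p))];s=np.linalg.lstsq(A,(p**2).sum(1),rcond=None)[0];return s[:2],np.sqrt(s[2]+(s[:2]**2).sum())
for n in("wrist","top","scene"):
    im,d,W=cloud(n)
    if n=="wrist": save(im,"pics/w3.png")
    p=W.reshape(-1,3);p=p[np.isfinite(p).all(1)];q=p[(np.hypot(p[:,0]-.553,p[:,1]-.156)<.052)&(p[:,2]>.174)&(p[:,2]<.188)]
    zt=np.percentile(q[:,2],90) if len(q) else 0; e=q[(q[:,2]>zt-.006)&(np.hypot(q[:,0]-.553,q[:,1]-.156)>.037)]
    if len(e)>10: print(n,len(e),"ztop",zt,"minenc",cv2.minEnclosingCircle(e[:,:2].astype(np.float32)*1000),"fit",fit(e[:,:2]))
    l=p[(np.hypot(p[:,0]-.553,p[:,1]-.156)<.025)&(p[:,2]>.15)&(p[:,2]<.18)];print("lid z",np.median(l[:,2]) if len(l) else None)
E
python3 g.py .553 .1555 .25
```

```text
t: 14.52
tool_pos: [0.5326, -0.1882, 0.2504]
tool_rot: [2.3, 2.14, 0.0]
contact_force: [-0.6, 0.4, -4.1]
opening: 0.0599
grip_force: 38.0
t: 15.52
tool_pos: [0.5448, -0.0177, 0.2499]
tool_rot: [-2.301, -2.138, 0.001]
contact_force: [-0.2, 0.6, -2.7]
opening: 0.0599
grip_force: 38.5
wrist 912 ztop 0.18095296225531649 minenc ((550.4546508789062, 123.54682159423828), 32.85429000854492) fit (array([0.55272733, 0.15097605]), np.float64(0.03947448083570604))
lid z None
top 216 ztop 0.18110009588979076 minenc ((553.8619995117188, 156.75889587402344), 47.04069519042969) fit (array([0.55354621, 0.15611831]), np.float64(0.044188941500095655))
lid z 0.1710366771310763
scene 238 ztop 0.1811179537043694 minenc ((551.9297485351562, 155.7920379638672), 48.90897750854492) fit (array([0.55154024, 0.15667758]), np.float64(0.04446259897496206))
lid z 0.17215343500026148
t 15.6667 pos [ 0.545  -0.0175  0.2503] q [-0.17 -0.16  1.74 -0.    1.57 -0.1 ] z [-0. -0. -1.] delta tool mm [173.1  -4.7   0.3] yaw_y deg -4.21
```

View pics/w3.png

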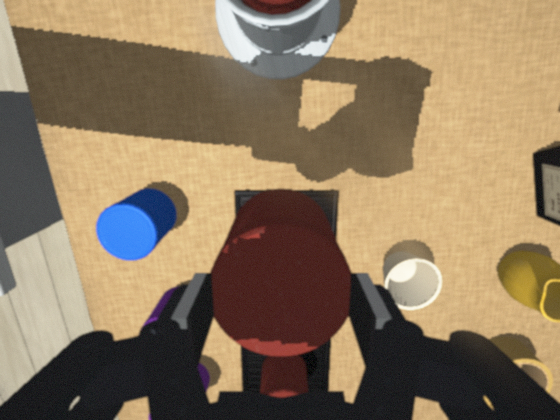

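The held tin is upright and centred in the pads, and the rim is at (0.553,0.156,0.181). I'll move over the mouth.

```bash
python3 -m handwheel '[{"tx":10,"ty":-0.7,"tz":0,"roll":0},{"tx":20,"ty":-1,"tz":0,"roll":0},{"tx":28,"ty":-1,"tz":0,"roll":0},{"tx":28,"ty":-1,"tz":0,"roll":0},{"tx":28,"ty":-1,"tz":0,"roll":0},{"tx":28,"ty":0,"tz":0,"roll":0},{"tx":20,"ty":0,"tz":0,"roll":0},{"tx":11.5,"ty":0,"tz":0,"roll":0},{"tx":0,"ty":0,"tz":0,"roll":0},{"tx":0,"ty":0,"tz":0,"roll":0},{"tx":0,"ty":0,"tz":0,"roll":0},{"tx":0,"ty":0,"tz":0,"roll":0}]'
python3 g.py .553 .156 .25
python3 - <<'E'
from h import *
for n in("wrist","scene"):
    im,d,W=cloud(n);hsv=cv2.cvtColor(im,cv2.COLOR_RGB2HSV)
    m=((hsv[...,0]<8)|(hsv[...,0]>172))&(hsv[...,1]>130)&(abs(W[...,0]-.553)<.06)&(abs(W[...,1]-.156)<.06)&(W[...,2]>.15)
    p=W[m];zt=np.percentile(p[:,2],95);t=p[p[:,2]>zt-.005]
    print(n,zt,p[:,2].min(),cv2.minEnclosingCircle(t[:,:2].astype(np.float32)*1000))
E
python3 f.py
```

```text
t: 16.67
tool_pos: [0.5529, 0.1557, 0.2504]
tool_rot: [2.301, 2.138, -0.0]
contact_force: [0.3, -0.6, -3.0]
opening: 0.0599
grip_force: 38.6
t 16.6667 pos [0.5529 0.1557 0.2504] q [ 0.15 -0.09  1.67 -0.    1.56  0.22] z [ 0. -0. -1.] delta tool mm [0.3 0.1 0.4] yaw_y deg -4.21
wrist 0.29141340258153037 0.1515484537585094 ((552.68896484375, 155.5624237060547), 32.71475601196289)
scene 0.6033862239549964 0.16922640751114715 ((530.9384155273438, 156.56179809570312), 64.85356903076172)
F [ 0.12  0.02 -3.02] sd [0.4  0.42 0.53] effort [-4.000e-02 -3.546e+01 -3.965e+01 -1.000e-02  0.000e+00 -0.000e+00] t 17.2667 [0.5528 0.1568 0.2503] 0.059909649680031075 38.560246003825114
```

```bash
python3 -m handwheel '[{"tx":0,"ty":0,"tz":8,"roll":0},{"tx":0,"ty":0,"tz":8,"roll":0},{"tx":0,"ty":0,"tz":8,"roll":0},{"tx":0,"ty":0,"tz":6,"roll":0},{"tx":0,"ty":0,"tz":4,"roll":0},{"tx":0,"ty":0,"tz":4,"roll":0},{"tx":0,"ty":0,"tz":2,"roll":0},{"tx":0,"ty":0,"tz":2,"roll":0},{"tx":0,"ty":0,"tz":2,"roll":0},{"tx":0,"ty":0,"tz":0,"roll":0},{"tx":0,"ty":0,"tz":0,"roll":0},{"tx":0,"ty":0,"tz":0,"roll":0}]'
python3 f.py
```

```text
t: 18.27
tool_pos: [0.553, 0.1569, 0.2066]
tool_rot: [2.3, 2.14, 0.001]
contact_force: [-0.0, -0.3, -2.6]
opening: 0.0601
grip_force: 38.6
F [-0.05  0.04 -3.02] sd [0.5  0.73 0.42] effort [ 7.000e-02 -3.565e+01 -3.884e+01  2.000e-02  3.000e-02 -0.000e+00] t 18.7667 [0.5528 0.1568 0.2064] 0.05980639963655996 38.70134761069437
```

```bash
python3 -m handwheel '[{"tx":0,"ty":0,"tz":2,"roll":0},{"tx":0,"ty":0,"tz":2,"roll":0},{"tx":0,"ty":0,"tz":2,"roll":0},{"tx":0,"ty":0,"tz":2,"roll":0},{"tx":0,"ty":0,"tz":2,"roll":0},{"tx":0,"ty":0,"tz":2,"roll":0},{"tx":0,"ty":0,"tz":0,"roll":0},{"tx":0,"ty":0,"tz":0,"roll":0},{"tx":0,"ty":0,"tz":0,"roll":0},{"tx":0,"ty":0,"tz":0,"roll":0}]'
python3 f.py
```

```text
t: 19.6
tool_pos: [0.5525, 0.1569, 0.1939]
tool_rot: [-2.299, -2.14, 0.001]
contact_force: [-0.2, 0.3, -3.1]
opening: 0.0597
grip_force: 38.6
F [ 0.02 -0.17 -3.02] sd [0.28 0.58 0.36] effort [ 0.000e+00 -3.594e+01 -3.885e+01 -1.000e-02  0.000e+00  0.000e+00] t 20.1 [0.5528 0.1568 0.1943] 0.059643602577061056 38.559054101000356
```

```bash
python3 - <<'E'
from h import *
im,d,W=cloud("wrist");hsv=cv2.cvtColor(im,cv2.COLOR_RGB2HSV)
s=cloud("scene")
save(np.vstack([cv2.resize(im,(400,300)),cv2.resize(s[0][150:300,180:380],(400,300),interpolation=cv2.INTER_CUBIC)]),"pics/w4.png")
m=((hsv[...,0]<8)|(hsv[...,0]>172))&(hsv[...,1]>130)&(abs(W[...,0]-.553)<.06)&(abs(W[...,1]-.156)<.06)&(W[...,2]>.1)
p=W[m];zt=np.percentile(p[:,2],95);t=p[p[:,2]>zt-.005]
print(zt,p[:,2].min(),cv2.minEnclosingCircle(t[:,:2].astype(np.float32)*1000),t[:,2].mean())
E
```

```text
0.23539087569525463 0.11555143119601397 ((552.2686767578125, 157.02598571777344), 32.29462814331055) 0.2344062472344443
```

View pics/w4.png

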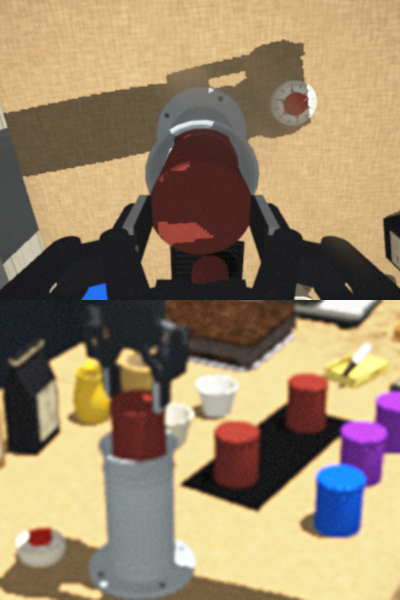

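The tin is in the tube mouth, centred and upright, with its underside near 0.158, below the 0.171 where the stock lid was. I'll let it go.

```bash
python3 -m handwheel '[{"tx":0,"ty":0,"tz":0,"roll":0},{"tx":0,"ty":0,"tz":0,"roll":0},{"tx":0,"ty":0,"tz":0,"roll":0},{"tx":0,"ty":0,"tz":0,"roll":0},{"tx":0,"ty":0,"tz":0,"roll":0},{"tx":0,"ty":0,"tz":0,"roll":0},{"tx":0,"ty":0,"tz":0,"roll":0},{"tx":0,"ty":0,"tz":0,"roll":0},{"tx":0,"ty":0,"tz":0,"roll":0},{"tx":0,"ty":0,"tz":0,"roll":0},{"tx":0,"ty":0,"tz":0,"roll":0},{"tx":0,"ty":0,"tz":0,"roll":0}]' 85
cat > l.py <<'E'
from h import *
im,d,W=cloud("wrist");hsv=cv2.cvtColor(im,cv2.COLOR_RGB2HSV)
m=((hsv[...,0]<8)|(hsv[...,0]>172))&(hsv[...,1]>130)&(abs(W[...,0]-.553)<.06)&(abs(W[...,1]-.156)<.06)&(W[...,2]>.1)
p=W[m];zt=np.percentile(p[:,2],90);t=p[p[:,2]>zt-.005]
print("lid",zt,cv2.minEnclosingCircle(t[:,:2].astype(np.float32)*1000));save(im,"pics/l.png")
# tilt by plane fit
A=np.c_[t[:,:2],np.ones(len(t))];print("slope",np.linalg.lstsq(A,t[:,2],rcond=None)[0][:2])
E
python3 l.py; python3 f.py
```

```text
t: 21.2
tool_pos: [0.5528, 0.1568, 0.1943]
tool_rot: [-2.3, -2.14, 0.0]
contact_force: [-0.5, -0.4, -0.1]
opening: 0.0852
grip_force: 0.0
lid 0.20713361404978947 ((556.788330078125, 157.6739959716797), 35.494590759277344)
slope [-0.0005355 -0.0038283]
F [ 0.02 -0.05 -0.05] sd [0.5  0.54 0.46] effort [ -0.   -34.16 -36.99  -0.     0.    -0.  ] t 21.75 [0.5528 0.1568 0.1943] 0.08486839634957734 0.0
```

Released, the lid is level at 0.207, so it sank 41 mm by itself. Next I lift, shut the fingers and press gently.

```bash
python3 -m handwheel '[{"tx":0,"ty":0,"tz":-5,"roll":0},{"tx":0,"ty":0,"tz":-10,"roll":0},{"tx":0,"ty":0,"tz":-15,"roll":0},{"tx":0,"ty":0,"tz":-15,"roll":0},{"tx":0,"ty":0,"tz":-5,"roll":0},{"tx":0,"ty":0,"tz":0,"roll":0},{"tx":0,"ty":0,"tz":0,"roll":0}]'
python3 -m handwheel '[{"tx":0,"ty":0,"tz":0,"roll":0},{"tx":0,"ty":0,"tz":0,"roll":0},{"tx":0,"ty":0,"tz":0,"roll":0},{"tx":0,"ty":0,"tz":0,"roll":0},{"tx":0,"ty":0,"tz":0,"roll":0},{"tx":0,"ty":0,"tz":0,"roll":0},{"tx":0,"ty":0,"tz":0,"roll":0},{"tx":0,"ty":0,"tz":0,"roll":0},{"tx":0,"ty":0,"tz":0,"roll":0},{"tx":0,"ty":0,"tz":0,"roll":0},{"tx":0,"ty":0,"tz":0,"roll":0},{"tx":0,"ty":0,"tz":0,"roll":0}]' 0 20
python3 l.py
```

```text
t: 22.33
tool_pos: [0.553, 0.1568, 0.2448]
tool_rot: [2.3, 2.14, 0.001]
contact_force: [0.1, -0.1, 0.2]
opening: 0.0853
grip_force: 0.0
t: 23.33
tool_pos: [0.5528, 0.1568, 0.2443]
tool_rot: [2.3, 2.14, 0.0]
contact_force: [-0.7, -0.1, -0.6]
opening: 0.0001
grip_force: 0.0
lid 0.20663994361026378 ((552.535888671875, 157.29660034179688), 31.683979034423828)
slope [ 0.00181892 -0.02273687]
```

```bash
python3 -m handwheel '[{"tx":0,"ty":0,"tz":8,"roll":0},{"tx":0,"ty":0,"tz":10,"roll":0},{"tx":0,"ty":0,"tz":8,"roll":0},{"tx":0,"ty":0,"tz":4,"roll":0},{"tx":0,"ty":0,"tz":2,"roll":0},{"tx":0,"ty":0,"tz":2,"roll":0},{"tx":0,"ty":0,"tz":2,"roll":0},{"tx":0,"ty":0,"tz":2,"roll":0},{"tx":0,"ty":0,"tz":2,"roll":0},{"tx":0,"ty":0,"tz":2,"roll":0},{"tx":0,"ty":0,"tz":2,"roll":0},{"tx":0,"ty":0,"tz":2,"roll":0}]'
python3 -m handwheel '[{"tx":0,"ty":0,"tz":2,"roll":0},{"tx":0,"ty":0,"tz":2,"roll":0},{"tx":0,"ty":0,"tz":2,"roll":0},{"tx":0,"ty":0,"tz":2,"roll":0},{"tx":0,"ty":0,"tz":2,"roll":0},{"tx":0,"ty":0,"tz":1,"roll":0},{"tx":0,"ty":0,"tz":1,"roll":0},{"tx":0,"ty":0,"tz":1,"roll":0},{"tx":0,"ty":0,"tz":0,"roll":0},{"tx":0,"ty":0,"tz":0,"roll":0},{"tx":0,"ty":0,"tz":0,"roll":0},{"tx":0,"ty":0,"tz":0,"roll":0}]'
python3 l.py; python3 f.py
```

```text
t: 24.38
tool_pos: [0.5528, 0.1568, 0.1982]
tool_rot: [2.3, 2.14, 0.0]
contact_force: [-0.2, -0.0, -0.1]
opening: 0.0001
grip_force: 0.0
t: 25.38
tool_pos: [0.5529, 0.1568, 0.1855]
tool_rot: [2.3, 2.14, 0.0]
contact_force: [0.0, -0.3, 0.1]
opening: 0.0003
grip_force: 0.0
lid 0.20659616025679006 ((552.8787841796875, 157.54150390625), 31.713502883911133)
slope [-0.00933215 -0.01293241]
F [ 0.17 -0.16 -0.03] sd [0.35 0.35 0.32] effort [  0.   -34.27 -36.83   0.     0.     0.  ] t 25.9333 [0.5528 0.1568 0.1853] -6.457107739745048e-05 0.0
```

```bash
python3 - <<'E'
from h import *
im,d,W=cloud("scene");hsv=cv2.cvtColor(im,cv2.COLOR_RGB2HSV)
m=((hsv[...,0]<8)|(hsv[...,0]>172))&(hsv[...,1]>130)&(abs(W[...,0]-.553)<.06)&(abs(W[...,1]-.156)<.06)&(W[...,2]>.05)&(W[...,2]<.3)
p=W[m];print(len(p),np.percentile(p[:,2],[0,10,50,90,98,100]).round(4))
b=(hsv[...,2]<60)&(np.hypot(W[...,0]-.553,W[...,1]-.156)<.05)&(W[...,2]<.35);q=W[b];print("finger z",len(q),np.sort(q[:,2])[:8].round(4))
w=cloud("wrist")[0]
save(np.hstack([w[:, :],cv2.resize(im[180:330,200:300],(280,420),interpolation=cv2.INTER_CUBIC)])[:, :800],"pics/w5.png")
E
python3 -c "
import cv2;i=cv2.imread('pics/w5.png');cv2.imwrite('pics/w5.png',cv2.resize(i,None,fx=.95,fy=.95))"
```

```text
487 [0.1748 0.1809 0.2012 0.2069 0.2078 0.2095]
finger z 974 [0.2271 0.2273 0.2304 0.2313 0.2317 0.2323 0.2338 0.234 ]
```

View pics/w5.png

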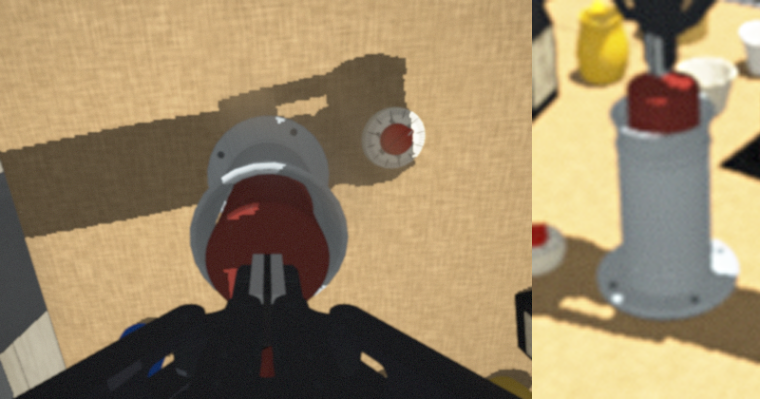

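The picture shows the shut fingers over the lid middle (wrist view near (253,255)), apparently just touching. I'll check the true fingertip height.

```bash
python3 - <<'E'
from h import *
im,d,W=cloud("wrist")
for r in range(260,312,6): print(r,[(W[r,c].round(3).tolist(),im[r,c].tolist()) for c in (273,288)])
o=ctrl.get_obs();print(o["tool_pos"],o["contact_force"])
im,d,W=cloud("scene")
g=(np.hypot(W[...,0]-.553,W[...,1]-.156)<.035)&(W[...,2]>.2)&(W[...,2]<.26)&(im.max(-1).astype(int)-im.min(-1)<30)
print("scene grey",np.sort(W[g][:,2])[:10].round(4))
E
```

```text
260 [([0.549, 0.165, 0.205], [68, 32, 30]), ([0.557, 0.164, 0.206], [68, 29, 27])]
266 [([0.549, 0.162, 0.206], [71, 47, 43]), ([0.556, 0.161, 0.206], [71, 41, 45])]
272 [([0.55, 0.169, 0.227], [89, 92, 93]), ([0.557, 0.169, 0.227], [95, 98, 97])]
278 [([0.55, 0.169, 0.232], [92, 94, 95]), ([0.556, 0.169, 0.233], [88, 93, 94])]
284 [([0.55, 0.169, 0.238], [92, 93, 93]), ([0.556, 0.169, 0.238], [93, 95, 95])]
290 [([0.551, 0.169, 0.242], [92, 94, 97]), ([0.556, 0.169, 0.242], [91, 93, 93])]
296 [([0.551, 0.169, 0.247], [91, 91, 95]), ([0.556, 0.169, 0.247], [94, 93, 96])]
302 [([0.551, 0.169, 0.251], [91, 92, 94]), ([0.556, 0.169, 0.251], [89, 93, 92])]
308 [([0.551, 0.169, 0.255], [92, 93, 94]), ([0.556, 0.168, 0.255], [93, 94, 94])]
[0.55276968 0.15680463 0.1852959 ] [ 0.34807148  0.64959008 -0.20003514]
scene grey [0.2011 0.2053 0.206  0.2066 0.2075 0.208  0.2205 0.2208 0.2214 0.2215]
```

Both cameras put the shut fingertips at about 0.223, which is 17 mm above the lid and higher than the TCP figure suggests. I'll keep lowering in small steps and watch the force.

```bash
python3 -m handwheel '[{"tx":0,"ty":0,"tz":2,"roll":0},{"tx":0,"ty":0,"tz":2,"roll":0},{"tx":0,"ty":0,"tz":2,"roll":0},{"tx":0,"ty":0,"tz":2,"roll":0},{"tx":0,"ty":0,"tz":2,"roll":0},{"tx":0,"ty":0,"tz":2,"roll":0},{"tx":0,"ty":0,"tz":2,"roll":0},{"tx":0,"ty":0,"tz":1,"roll":0},{"tx":0,"ty":0,"tz":1,"roll":0},{"tx":0,"ty":0,"tz":1,"roll":0},{"tx":0,"ty":0,"tz":0,"roll":0},{"tx":0,"ty":0,"tz":0,"roll":0}]'
python3 -m handwheel '[{"tx":0,"ty":0,"tz":1,"roll":0},{"tx":0,"ty":0,"tz":1,"roll":0},{"tx":0,"ty":0,"tz":1,"roll":0},{"tx":0,"ty":0,"tz":1,"roll":0},{"tx":0,"ty":0,"tz":1,"roll":0},{"tx":0,"ty":0,"tz":1,"roll":0},{"tx":0,"ty":0,"tz":0,"roll":0},{"tx":0,"ty":0,"tz":0,"roll":0}]'
python3 l.py; python3 f.py
```

```text
t: 27.13
tool_pos: [0.5528, 0.1568, 0.1683]
tool_rot: [-2.3, -2.14, 0.0]
contact_force: [0.1, -0.4, -0.9]
opening: 0.0001
grip_force: 0.0
t: 27.8
tool_pos: [0.5526, 0.1568, 0.1621]
tool_rot: [-2.3, -2.14, 0.001]
contact_force: [0.7, 0.4, 0.7]
opening: -0.0001
grip_force: 0.0
lid 0.19574239846125072 ((552.9588012695312, 157.27174377441406), 31.873456954956055)
slope [-0.00468542 -0.01091038]
F [ 0.18 -0.1  -0.18] sd [0.57 0.32 0.45] effort [  0.   -34.55 -36.39  -0.     0.    -0.  ] t 28.35 [0.5528 0.1568 0.1623] -0.00031835929150827893 0.0
```

```bash
python3 -m handwheel '[{"tx":0,"ty":0,"tz":2,"roll":0},{"tx":0,"ty":0,"tz":2,"roll":0},{"tx":0,"ty":0,"tz":2,"roll":0},{"tx":0,"ty":0,"tz":2,"roll":0},{"tx":0,"ty":0,"tz":2,"roll":0},{"tx":0,"ty":0,"tz":2,"roll":0},{"tx":0,"ty":0,"tz":1,"roll":0},{"tx":0,"ty":0,"tz":1,"roll":0},{"tx":0,"ty":0,"tz":1,"roll":0},{"tx":0,"ty":0,"tz":0,"roll":0},{"tx":0,"ty":0,"tz":0,"roll":0},{"tx":0,"ty":0,"tz":0,"roll":0}]'
python3 l.py; python3 f.py
```

```text
t: 29.35
tool_pos: [0.5526, 0.1568, 0.1471]
tool_rot: [-2.3, -2.14, 0.001]
contact_force: [0.1, 1.3, 0.9]
opening: 0.0004
grip_force: 0.1
lid 0.18084015092918046 ((552.8469848632812, 157.27398681640625), 31.837810516357422)
slope [-0.00368289 -0.01076738]
F [ 0.35 -0.14 -0.05] sd [0.57 0.4  0.42] effort [ -0.   -34.76 -36.07  -0.     0.    -0.  ] t 29.9 [0.5527 0.1568 0.1472] -6.971039731140241e-05 0.0
```

Lid at 0.181; press about 4 mm more.

```bash
python3 -m handwheel '[{"tx":0,"ty":0,"tz":1,"roll":0},{"tx":0,"ty":0,"tz":0,"roll":0},{"tx":0,"ty":0,"tz":1,"roll":0},{"tx":0,"ty":0,"tz":0,"roll":0},{"tx":0,"ty":0,"tz":1,"roll":0},{"tx":0,"ty":0,"tz":0,"roll":0},{"tx":0,"ty":0,"tz":1,"roll":0},{"tx":0,"ty":0,"tz":0,"roll":0},{"tx":0,"ty":0,"tz":0,"roll":0},{"tx":0,"ty":0,"tz":0,"roll":0},{"tx":0,"ty":0,"tz":0,"roll":0}]'
python3 l.py; python3 f.py
```

```text
t: 30.82
tool_pos: [0.5528, 0.1568, 0.1433]
tool_rot: [2.3, 2.14, 0.0]
contact_force: [-0.9, -0.1, 1.3]
opening: -0.0001
grip_force: 0.8
lid 0.17714133180354413 ((552.931396484375, 157.24354553222656), 31.922468185424805)
slope [-0.00387848 -0.009893  ]
F [ 0.03 -0.11  1.65] sd [0.42 0.21 0.43] effort [-3.000e-02 -3.385e+01 -3.496e+01 -3.000e-02  3.000e-02 -0.000e+00] t 31.3667 [0.5528 0.1568 0.1434] 5.120438602563543e-05 0.8432694287168374
```

```bash
python3 -m handwheel '[{"tx":0,"ty":0,"tz":0.5,"roll":0},{"tx":0,"ty":0,"tz":0,"roll":0},{"tx":0,"ty":0,"tz":0.5,"roll":0},{"tx":0,"ty":0,"tz":0,"roll":0},{"tx":0,"ty":0,"tz":0,"roll":0},{"tx":0,"ty":0,"tz":0,"roll":0}]'
python3 l.py
python3 -m handwheel '[{"tx":0,"ty":0,"tz":-1,"roll":0},{"tx":0,"ty":0,"tz":-2,"roll":0},{"tx":0,"ty":0,"tz":-3,"roll":0},{"tx":0,"ty":0,"tz":-5,"roll":0},{"tx":0,"ty":0,"tz":-10,"roll":0},{"tx":0,"ty":0,"tz":-20,"roll":0},{"tx":0,"ty":0,"tz":-30,"roll":0},{"tx":0,"ty":0,"tz":-30,"roll":0},{"tx":0,"ty":0,"tz":-10,"roll":0},{"tx":0,"ty":0,"tz":0,"roll":0},{"tx":0,"ty":0,"tz":0,"roll":0},{"tx":0,"ty":0,"tz":0,"roll":0}]'
python3 l.py; python3 f.py
```

```text
t: 31.87
tool_pos: [0.5531, 0.1569, 0.1432]
tool_rot: [2.3, 2.14, 0.001]
contact_force: [-1.0, 0.6, 5.8]
opening: -0.0003
grip_force: 2.7
lid 0.17711108030143083 ((553.07666015625, 157.2772674560547), 31.785030364990234)
slope [-0.00582634 -0.01043057]
t: 32.92
tool_pos: [0.5519, 0.1567, 0.2513]
tool_rot: [-2.299, -2.139, 0.004]
contact_force: [-0.6, -0.3, -0.6]
opening: -0.0005
grip_force: 0.0
lid 0.1773368900992634 ((552.6118774414062, 157.0933074951172), 31.685991287231445)
slope [ 0.00193945 -0.02732052]
F [-0.03 -0.46 -0.23] sd [0.62 0.63 0.44] effort [ -0.   -33.56 -37.68  -0.     0.     0.  ] t 33.4667 [0.5528 0.1568 0.2533] -0.00023077104526790968 0.0
```

The pile reached its stop and stays there, with the lid at 0.177 after release. One last check of the empties, then I hand in.

```bash
python3 - <<'E'
from h import *
im,d,W=cloud("top");np.savez("/tmp/c.npz",ti=im,tw=W,si=im,sw=W)
E
python3 m.py | grep -E "^(top|mat)"; python3 l.py; python3 -c "
from station import ctrl;print(ctrl.get_obs()['t']);print(ctrl.finish_job())"
```

```text
top [193. 171.] 80 ztop 0.0385 med [0.6816 0.188 ] circ 681.3 189.3 11.1
top [195. 215.] 400 ztop 0.1758 med [0.5499 0.1538] circ 551.5 154.4 30.6
top [298. 215.] 467 ztop 0.0824 med [ 0.5501 -0.096 ] circ 550.3 -95.7 32.1
top [375. 222.] 535 ztop 0.0825 med [ 0.5274 -0.3012] circ 527.9 -301.3 32.6
top 0.172 722 553.93505859375 156.07708740234375 47.00135040283203 0.17615552132005902
top 0.1 187 552.6985473632812 152.98146057128906 41.2126350402832 0.1394751567552196
top 0.001 1056 547.8106689453125 194.47206115722656 160.88726806640625 0.0028388770818568165
mat ((549.9078369140625, -276.0108642578125), (159.8062744140625, 90.9141616821289), 87.39505767822266) 0.004791071620300125
lid 0.17736482343479426 ((551.2269287109375, 158.2718505859375), 33.51760482788086)
slope [ 0.00196079 -0.02500999]
33.5667
the job is handed in; nothing more can be done
None
```

The job is handed in, but no verdict came back: the middle tin weighed in as the full one (3.1 N against 0.9 N for the only other tin I lifted), it now stands pressed down in the dispenser with its lid about 3 mm below the rim and holding, and both empties stand on the mat.

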